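Unload the carved rosettes from their keeper-bar block and close it again

ROBOT

A 7-joint arm with a two-finger parallel gripper is mounted at the origin on the work surface. World frame = base frame: x ahead of the robot, y to its left, z up, the work surface at z = 0. Lengths are in m, angles in rad, forces in N, time in s.
With the tool pointing down it reaches from about 0.425 to 0.95 m from the base axis. Payload 16.7 kg.
Tool frame: the origin (TCP) lies on the front face of the gripper's body, between the roots of the fingers; the fingertips stand bot.tips_ahead ahead of it and the grasp point (between the pads) lies 78 mm ahead of it (bot.tips_ahead is the distance from the TCP to the fingertips, in m); z points along the fingers, y is the line along which they close (so a half turn about z gives the same grasp; the last joint's range is limited). The gripper opens to 94 mm and grips with 3 to 60 N. Pads are 16 mm wide; open, the fingers measure 119 mm over their backs; the gripper's body (75 mm by 177 mm) begins 78 mm behind the grasp point.
Start: joints at [1.149, 0.426, 0.074, 1.606, -0.034, 1.111, -0.067], TCP at [0.181, -0.65, 0.303] pointing down, gripper open.
Joint ranges: [-2.85, 2.85], [-0.5, 2.14], [-1.23, 1.37], [0.21, 2.46], [-1.02, 4.16], [0.16, 2.05], [-2.73, 2.73]. Speed limits (rad/s): [1.89, 1.89, 2.39, 2.39, 3.01, 3.01, 3.01].

INTERFACE

Orientations are given as a unit quaternion [w, x, y, z].
In Python, from rig import monitor, optics, bot gives the robot as it stands.
- The arm moves only by the shell command python3 -m pendant 'ROWS' [FORCE]. ROWS is a JSON object of lists of equal length, an entry for each row: "gripper": the finger opening in m, from 0 to 0.094; "xyz": the shift along the world's x, y, z in m, a list of three; "spin": the turn about the world's z in rad. In form: {"gripper": [gripper, ...], "xyz": [[dx, dy, dz], ...], "spin": [spin, ...]}. A call has 1 to 20 rows; each row is the pose to reach, as a shift and turn from the pose commanded when the call began; what a row does not reach only later rows make up. A row lasts 1/8 s, in which the tool goes at most 62.5 mm and 10.7 degrees, less where a joint would pass 70% of its speed; a pose out of reach is approached as far as the arm can. A call with a gripper value outside its range is refused whole. The fingers move at their own pace and stop on an object; FORCE is the grip in N (left out, the last holds). Time passes only in rows, so rows that repeat a pose let the fingers close. It gives the time, the measured TCP pose, the force, the opening and the grip force at its end, in the units of the state.
- monitor.state(): the state, without advancing time (a new reading comes with each control period).
- optics.grab_frame(name): name is "scene" or "top" or "wrist"; returns a dict with "pixels" (480x640x3 uint8, blue, green, red), "z_map" (480x640 float32, m along the optical axis (not along the pixel's ray), 0 where there is no reading), "mtx" (3x3 intrinsics, pixels), "rvec" (rotation vector, rad) and "tvec" (3), from world to camera coordinates, as OpenCV has them. Camera axes: x right, y down, z forward; pixel columns grow to the right and rows downward; lengths in m; the calibration is good to about 2 mm. A picture is of the moment at which its call begins.
- bot.job_done(): hands the job in; it is judged then, once.
The state is a dict: "time": time; "joint_pos": joint angles; "joint_vel": joint speeds; "tau": joint torques, N m; "eef_pos": TCP position; "tool_rot": TCP orientation; "ft_force": force on the tool from outside, world axes, zero at the start; "moment": the same for the moment, N m; "opening": finger opening in m; "finger_force": force on a finger pad.
Only numpy, scipy, OpenCV 4.12 (cv2) and the standard library are available. Lean on these libraries where they do the work, as an engineer would, in place of code of your own. Each camera call takes 0.05 s, during which the arm holds its last target. There are 200 camera calls.

TASK

The carved rosettes in the holding block are finished: first stand the mallet, which is in the way of the keeper bar, upright on the grey tool mat. Then pull the T-handle plunger up and twist it so that it stays out by itself, swing the keeper bar fully open (towards the robot) and twist the plunger back so that it drops fully home and locks the bar open. Take every rosette out of its recess and lay it flat inside the shallow plywood tray; then swing the bar back closed over the empty block and lock it with the plunger in the same way. Leave the other tools where they are.

Things in the scene. Friction and masses are not known exactly. Their poses are not given: they have to be found in the camera images.
- jig: wooden holding block fixed to the bench, 118 (x) by 326 mm (y), top at 58 mm, on a 10 mm base board 142 by 412 mm. Origin on the bench under the middle recess; x away from the robot, y to the left, z up; yaw varies. Three side-by-side recesses at y = 80, 0, -80 mm, each 71 mm wide (y), open on top from x = -35 to 48 mm; see the recess points for their shape and use
- pivot (a point): pivot axis of the steel keeper bar at the height of its underside; in the block's frame (-36, 165, 61) mm. The bar is 275 mm long from here, 30 mm wide, 8 mm thick. A plunger pin locks it in either of two notches of the quadrant on its hub; let down between notches, the pin rests on the quadrant and snaps in when the bar reaches a notch
- recess0 (a point): recess nearest the pivot (y = 80 mm): centre of its shelf floor, 12 mm below the block's top; axes as the block's. The shelf ends at x = 5 mm here; beyond it a V trough: a side sloping down at 55 degrees for 40 mm away from the robot, then a foot rising at 35 degrees. A slot 32 mm wide, 16 mm deep along the shelf's middle gives a finger room under a raised edge
- recess1 (a point): middle recess (y = 0), same shape. A rosette pushed about 8 mm towards +x, or pressed down near its far edge, tips over the shelf's end and slides into the V. There it stays leaning, 55 degrees from level, its robot-side edge about 23 mm above the shelf
- recess2 (a point): recess at y = -80 mm, same shape. The leaning rosette is gripped by its two faces at the raised edge, the fingers pointing down and away from the robot along its slope (tool tilted about 35 degrees from vertical) and opened to about 26 mm, since the robot-side rail (58 mm high, x = -56 to -35 mm) is near; in line with each slot the rail has a notch 36 mm wide, down to 46 mm
- keeper (a joint): swing of the keeper bar, rad: 0 closed (bar along the block's -y, 3 mm over the robot-side rims of the rosettes), growing as it swings towards the robot (clockwise from above); 1.833 (105 degrees) is the open notch, stops -0.06 and 2.0. Locked with 0.03 rad of play while the plunger pin is in a notch; otherwise friction of about 0.12 N m holds it where it is left
- keeper_grip (a point): black upright grip on the keeper bar, 125 mm from the pivot: round, 18 to 22 mm thick, 86 to 130 mm above the bench, on a 12 mm stem; this point is on its axis at 110 mm. Its axes turn with the bar (y back to the pivot)
- plunger (a joint): lift of the plunger, m: 0 with the pin home in a notch, upper stop 0.018. A spring pushes it down (6 N at 0, 13 N at the stop). It must be lifted over 0.0125 before it can be twisted (lift to 0.016); twisted and let go it rests held out at about 0.0125, the pin clear of the quadrant
- tee (a joint): twist of the plunger's T-handle, rad: 0 (T along the block's y; only here can the pin go down) to 1.4 at its stop, counter-clockwise from above. Pin down: it cannot turn (0.15 play). Lifted it turns easily; beyond 0.6 its cross pin rests safely on the sleeve. Twisted back to 0 and let go it springs down
- tee_grip (a point): centre of the plunger's black T-handle: bar 56 mm long (its y), 16 mm wide, 20 mm high, centre 132 mm above the bench when home; its axes turn with the twist. At (-36, 205) mm in the block's frame whatever the bar does. A steel sleeve 26 by 30 mm stands under it, top at 104 mm; a bracket beyond it (y 238 to 250 mm) is 92 mm high
- rosette0: carved round wooden rosette 0 (two or three of the three are present): 68 mm across, 12 mm thick, 60 g, raised centre boss 20 mm across and 3 mm high. Origin: centre of its underside; z: out of its carved face. Starts face up on the shelf of recess 0, level with the block's top, too close to the recess walls to be gripped there while flat.
- rosette1: carved round wooden rosette 1 (two or three of the three are present): 68 mm across, 12 mm thick, 60 g, raised centre boss 20 mm across and 3 mm high. Origin: centre of its underside; z: out of its carved face. Starts face up on the shelf of recess 1, level with the block's top, too close to the recess walls to be gripped there while flat.
- rosette2: carved round wooden rosette 2 (two or three of the three are present): 68 mm across, 12 mm thick, 60 g, raised centre boss 20 mm across and 3 mm high. Origin: centre of its underside; z: out of its carved face. Starts face up on the shelf of recess 2, level with the block's top, too close to the recess walls to be gripped there while flat.
- tray: loose shallow plywood tray, 250 (x) by 124 (y) mm outside, 26 mm high, walls and floor 6 mm, 0.7 kg, to the robot's right. Origin: centre of its underside
- mat: grey felt tool mat, 170 by 170 mm, 3 mm thick, fixed to the bench, to the robot's left. Origin: centre of its underside
- mallet: turned wooden carver's mallet standing on its head, handle up, in the sweep of the bar: head 88 mm across at the foot, 92 mm at most, 97 mm high; handle 26 to 31 mm thick, up to 224 mm; 0.36 to 0.6 kg. Origin: centre of the foot; z along the handle
- gouge_a: bystander: carving gouge, 240 mm long, lying beyond the block; origin under its ferrule
- oilstone: bystander: oilstone in a wooden case, 200 by 66 mm, 34 mm high; origin under its centre
- bench_brush: bystander: bench brush, 280 mm long, 43 mm high; origin under its bristles
Things that resemble listed ones, but are neither listed nor needed, are in the scene too. Leave any green look-alike of the rosette2 alone.

How it is judged:
By the outcome, as a careful person would: the job done as asked, in the order asked, and still so for the second after the job is handed in, with the robot touching nothing.
Of rosette0, rosette1, rosette2 only 2 to 3 are there at a start; the rules pass over those that are not, and their reading is None.
At some moment in a run one of mallet, tray may be knocked a few centimetres aside while the robot is not near it.
Once in a run the grip may slacken for a moment while it holds something.
It also fails if it takes over 210 s, if anything falls off the work surface, if the arm or the gripper's body presses on something with over 40 N, if the wrist force passes 120 N, or if a joint passes its speed limit or range.

## Working session

There is one attempt and no reset: what is moved stays moved. The work goes in short steps, Python scripts to look and compute and a shell command to move; the robot and the scene stay as the last step left them, time stands still between calls to the robot, and variables do not carry over. Pictures are saved under pics/ and viewed, at most 14 in all, crops included, and the job is handed in when it is done.

```bash
ls; mkdir -p pics
python3 - <<'E'
from rig import monitor,optics,bot
import cv2
print(bot.tips_ahead, monitor.state())
for n in("scene","top"):
    f=optics.grab_frame(n); cv2.imwrite(f"pics/{n}0.png",f["pixels"]); print(n,f["mtx"],f["rvec"],f["tvec"])
E
```

```text
pics
0.0972 {'time': 0.0, 'joint_pos': array([ 1.14949638,  0.42673348,  0.07385174,  1.60663963, -0.03411318,
        1.11080359, -0.06709467]), 'joint_vel': array([ 3.43672259e-04,  3.17671442e-04,  6.88372815e-04,  8.55816690e-04,
        7.74678524e-04, -6.16330823e-04, -9.29374395e-05]), 'tau': array([-4.98778409e-04, -9.35819292e+01,  3.66744362e+00, -4.54192185e+01,
       -4.88865771e-02,  2.01952510e-02,  1.51145850e-04]), 'eef_pos': array([ 0.18110424, -0.64990497,  0.30196018]), 'tool_rot': array([-6.48871660e-04,  9.90781886e-01,  1.35465186e-01, -1.32582353e-04]), 'ft_force': array([-0.11156151, -0.42788534, -0.285729  ]), 'moment': array([-0.05661742, -0.01344667,  0.0348958 ]), 'finger_force': 0.0, 'opening': 0.09402692573752366}
scene [[576.24401593   0.         317.24852896]
 [  0.         576.24401593 234.15232182]
 [  0.           0.           1.        ]] [ 1.09497628  2.27545717 -1.07607006] [ 0.36487132 -0.21397864  1.74763297]
top [[573.68192639   0.         316.36086436]
 [  0.         573.68192639 235.80243454]
 [  0.           0.           1.        ]] [ 2.15711717 -2.15537489  0.12216628] [0.02854741 0.59483664 1.22749308]
```

```bash
python3 -m pendant --help 2>&1 | head -20
```

```text
invalid input: not JSON, or not a number
```

View pics/top0.png

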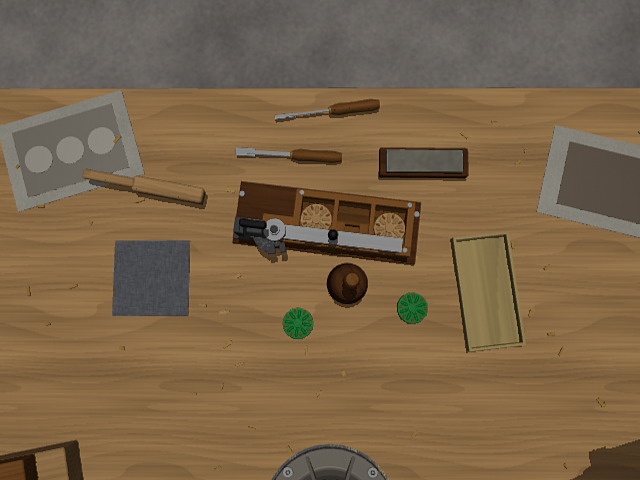

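View pics/scene0.png

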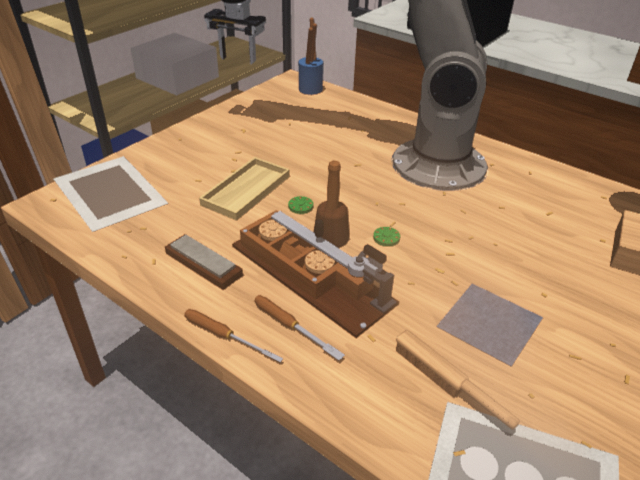

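```bash
cat > h.py <<'E'
import numpy as np,cv2
from rig import monitor,optics,bot
def cloud(n):
    f=optics.grab_frame(n);K=f["mtx"];R=cv2.Rodrigues(f["rvec"])[0];t=np.ravel(f["tvec"])
    v,u=np.mgrid[:480,:640];z=f["z_map"].astype(float)
    P=np.stack([(u-K[0,2])/K[0,0]*z,(v-K[1,2])/K[1,1]*z,z],-1)
    W=(P-t)@R; W[z==0]=np.nan
    return f["pixels"],W,f
def ray(f,u,v,h):
    K=f["mtx"];R=cv2.Rodrigues(f["rvec"])[0];t=np.ravel(f["tvec"])
    d=R.T@np.array([(u-K[0,2])/K[0,0],(v-K[1,2])/K[1,1],1]);c=-R.T@t
    return c+d*(h-c[2])/d[2]
def rect(m,W):
    p=W[m][:,:2].astype(np.float32); (c,s,a)=cv2.minAreaRect(p); return np.round(c,4),np.round(s,4),round(a,2),len(p)
def comp(m,mn=30):
    n,l,s,c=cv2.connectedComponentsWithStats(m.astype(np.uint8)); return [(l==i) for i in range(1,n) if s[i,4]>=mn]
E
python3 - <<'E'
from h import *
px,W,f=cloud("top"); np.savez("top0.npz",px=px,W=W)
z=W[...,2];x=W[...,0];y=W[...,1]
roi=np.zeros((480,640),bool);roi[110:360,80:540]=1
for nm,lo,hi in(("base",.006,.015),("block",.054,.0605),("bar",.063,.074),("grips",.085,.15),("mallet",.15,.24),("trayrim",.022,.030),("head",.08,.1)):
    for m in comp(roi&(z>lo)&(z<hi),25):
        v,u=np.nonzero(m);print(nm,(int(u.mean()),int(v.mean())),rect(m,W),np.round(np.nanmedian(z[m]),4))
hsv=cv2.cvtColor(px,cv2.COLOR_BGR2HSV)
g=roi&(hsv[...,0]>45)&(hsv[...,0]<85)&(hsv[...,1]>120)
for m in comp(g):print("green",rect(m,W),np.nanmedian(z[m]))
mm=roi&(hsv[...,1]<90)&(hsv[...,2]<140)&(np.arange(640)<200)[None]&(np.arange(480)>230)[:,None]
for m in comp(mm,500):print("mat",rect(m,W),np.nanmedian(z[m]))
cv2.imwrite("pics/crop1.png",cv2.resize(px[170:340,220:430],None,fx=3.5,fy=3.5,interpolation=cv2.INTER_CUBIC))
E
```

```text
base (300, 113) (array([0.8841, 0.0651]), array([0.011 , 0.0377]), 7.49, 33) 0.0137
base (249, 151) (array([0.7889, 0.1797]), array([0.0235, 0.0159]), 62.35, 32) 0.0137
base (276, 153) (array([0.7882, 0.118 ]), array([0.0302, 0.0109]), 86.71, 31) 0.013
base (264, 199) (array([0.6761, 0.1428]), array([0.1298, 0.0842]), 83.15, 1694) 0.0102
base (334, 191) (array([ 0.6982, -0.0129]), array([0.0549, 0.0029]), 83.62, 27) 0.0096
base (370, 246) (array([ 0.6224, -0.0544]), array([0.2965, 0.1424]), 83.3, 973) 0.0103
base (349, 212) (array([ 0.6517, -0.045 ]), array([0.0304, 0.0092]), 79.57, 27) 0.0134
base (243, 239) (array([0.5919, 0.1901]), array([0.0539, 0.0233]), 81.32, 141) 0.0102
base (488, 291) (array([ 0.4772, -0.3521]), array([0.2392, 0.1101]), 6.24, 3047) 0.008
base (412, 307) (array([ 0.4395, -0.1825]), array([0.0659, 0.0668]), 0.04, 575) 0.012
base (297, 322) (array([0.4041, 0.0707]), array([0.0656, 0.0644]), 0.22, 573) 0.0118
block (351, 215) (array([ 0.6278, -0.0179]), array([0.3252, 0.1185]), 82.94, 2292) 0.0578
block (292, 240) (array([0.5825, 0.0813]), array([0.0524, 0.0057]
[... 1345 characters left out ...]
43, 215) (array([ 0.6427, -0.0326]), array([0.0318, 0.0086]), 80.61, 30) 0.0248
trayrim (360, 217) (array([ 0.6381, -0.0693]), array([0.0339, 0.0087]), 78.6, 34) 0.0257
trayrim (489, 291) (array([ 0.4768, -0.3486]), array([0.2505, 0.1263]), 6.64, 947) 0.026
head (262, 228) (array([0.6108, 0.1494]), array([0.1084, 0.0469]), 78.06, 459) 0.0861
head (347, 282) (array([ 0.4916, -0.0378]), array([0.0755, 0.0753]), 89.74, 811) 0.0953
green (array([ 0.4342, -0.1801]), array([0.0648, 0.0576]), 54.96, 677) 0.012629009900170133
green (array([0.4038, 0.0707]), array([0.0642, 0.0662]), 89.83, 667) 0.012433848303145124
mat (array([0.5114, 0.4026]), array([0.1655, 0.1654]), 5.75, 5735) 0.00282465618350756
```

View pics/crop1.png

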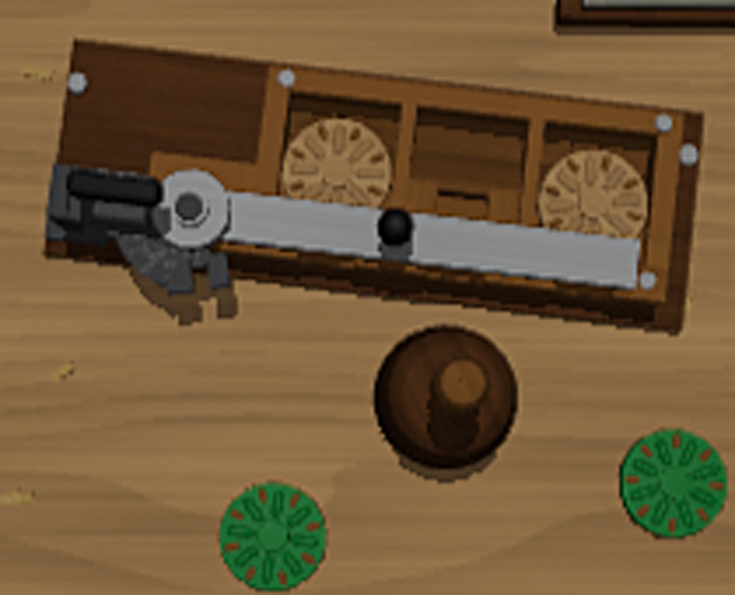

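Top view: the steel keeper bar runs over the block, with the grip at (332,234), hub at (273,228) and tee at (249,225). Rosettes are present in recess 0 (316,216) and recess 2 (390,226), and recess 1 (352,218) is empty. Two green look-alikes at (298,323) and (412,308) are to be left alone. The mallet is at (347,283), the mat at (151,278) and the tray at (488,292). The standing dark mallet is the one meant; the one at (145,187) lies beyond the mat and is lighter.

The block frame comes out at O≈(.619,-.0495), yaw −7.0°, and the tee, grip and hub agree with it to about 2 mm.

```bash
python3 -m pendant '{"gripper":[0.094,0.094,0.094,0.094,0.094,0.094,0.094,0.094,0.094,0.094,0.094,0.094,0.094,0.094,0.094,0.094],"xyz":[[0,0,0.06],[0.3115,0.612,0.06],[0.3115,0.612,0.06],[0.3115,0.612,0.06],[0.3115,0.612,0.06],[0.3115,0.612,0.06],[0.3115,0.612,0.06],[0.3115,0.612,0.06],[0.3115,0.612,0.06],[0.3115,0.612,0.06],[0.3115,0.612,0.06],[0.3115,0.612,0.06],[0.3115,0.612,0.06],[0.3115,0.612,0.06],[0.3115,0.612,0.06],[0.3115,0.612,0.06]],"spin":[0,1.177,1.177,1.177,1.177,1.177,1.177,1.177,1.177,1.177,1.177,1.177,1.177,1.177,1.177,1.177]}' 30
cat > s.py <<'E'
from h import *
from scipy.spatial.transform import Rotation as Ro
s=monitor.state();q=s["tool_rot"];r=Ro.from_quat(np.r_[q[1:],q[0]]).as_matrix()
print(np.round(s["time"],2),"pos",np.round(s["eef_pos"],4),"fyaw",round(float(np.arctan2(r[1,1],r[0,1])),3),"z",np.round(r[:,2],3),"q",np.round(s["joint_pos"],2),"F",np.round(s["ft_force"],1),"op",round(float(s["opening"]),4),round(float(s["finger_force"]),1))
E
python3 s.py
```

```text
time: 2.15
eef_pos: [0.4924, -0.0392, 0.3627]
tool_rot: [0.0, 0.749, 0.662, -0.0]
ft_force: [0.3, -0.4, -0.7]
opening: 0.0935
finger_force: 0.0
2.15 pos [ 0.4924 -0.0392  0.3627] fyaw -0.124 z [ 0. -0. -1.] q [ 0.5   0.11 -0.59  1.9   0.07  1.15 -0.24] F [ 0.3 -0.4 -0.7] op 0.0935 0.0
```

```bash
python3 -m pendant '{"gripper":[0.094,0.094,0.094,0.094,0.02,0.02,0.02,0.02,0.02,0.02,0.02,0.02],"xyz":[[0,0,-0.05],[0,0,-0.1],[0,0.001,-0.11],[0,0.001,-0.11],[0,0.001,-0.11],[0,0.001,-0.11],[0,0.001,-0.11],[0,0.001,-0.11],[0,0.001,-0.11],[0,0.001,-0.11],[0,0.001,-0.11],[0,0.001,-0.11]],"spin":[0,0,0,0,0,0,0,0,0,0,0,0]}' 40
```

```text
time: 3.65
eef_pos: [0.4927, -0.0372, 0.2526]
tool_rot: [-0.0, 0.749, 0.663, 0.0]
ft_force: [0.6, -1.2, -0.5]
opening: 0.0291
finger_force: 39.9
```

```bash
python3 -m pendant '{"gripper":[0.02,0.02,0.02,0.02,0.02,0.02,0.02,0.02,0.02,0.02,0.02,0.02,0.02,0.02,0.02,0.02],"xyz":[[0,0,0.03],[-0.01,0.04,0.03],[-0.015,0.08,0.03],[-0.015,0.12,0.03],[-0.015,0.16,0.03],[-0.015,0.2,0.03],[-0.01,0.24,0.03],[0,0.28,0.03],[0.005,0.32,0.03],[0.01,0.36,0.03],[0.015,0.4,0.03],[0.018,0.43,0.03],[0.019,0.44,0.03],[0.019,0.44,0.03],[0.019,0.44,0.03],[0.019,0.44,0.03]],"spin":[0,0,0,0,0,0,0,0,0,0,0,0,0,0,0,0]}' 50;python3 s.py
```

```text
time: 5.65
eef_pos: [0.512, 0.4017, 0.2827]
tool_rot: [0.0, 0.749, 0.662, -0.0]
ft_force: [0.1, 0.7, -4.9]
opening: 0.0288
finger_force: 49.9
5.65 pos [0.512  0.4017 0.2827] fyaw -0.123 z [ 0.    -0.001 -1.   ] q [-0.24  0.5  -0.71  1.65  0.35  1.13 -1.17] F [ 0.1  0.7 -4.9] op 0.0288 49.9
```

```bash
python3 -m pendant '{"gripper":[0.02,0.02,0.02,0.02],"xyz":[[0,0,-0.015],[0,0,-0.023],[0,0,-0.026],[0,0,-0.0265]],"spin":[0,0,0,0]}' 40
```

```text
time: 6.15
eef_pos: [0.5117, 0.4029, 0.2561]
tool_rot: [-0.0, 0.749, 0.663, -0.0]
ft_force: [-0.2, -1.0, -0.7]
opening: 0.0289
finger_force: 40.0
```

```bash
python3 -m pendant '{"gripper":[0.05,0.094,0.094,0.094,0.094,0.094,0.094,0.094,0.094,0.06,0.06,0.06],"xyz":[[0,0,0],[0,0,0],[0,0,0],[0,0,0.05],[0,0,0.105],[0.03,-0.05,0.105],[0.05,-0.1,0.105],[0.07,-0.15,0.105],[0.09,-0.2,0.105],[0.096,-0.2445,0.07],[0.096,-0.2445,0.03],[0.096,-0.2445,0.03]],"spin":[0,0,0,0,0,0,0,0,0,0,0,0]}' 40
python3 - <<'E'
from h import *
px,W,f=cloud("top");z=W[...,2]
roi=np.zeros((480,640),bool);roi[200:360,80:230]=1
for m in comp(roi&(z>.15)&(z<.24)):print("handle",rect(m,W),np.nanmax(z[m]))
for m in comp(roi&(z>.085)&(z<.1)):print("head",rect(m,W))
w=optics.grab_frame("wrist");cv2.imwrite("pics/w1.png",w["pixels"]);s=optics.grab_frame("scene")["pixels"];cv2.imwrite("pics/s1.png",cv2.resize(s[180:350,230:560],None,fx=2.4,fy=2.4))
E
python3 s.py
```

```text
time: 7.65
eef_pos: [0.6068, 0.1575, 0.2841]
tool_rot: [-0.001, 0.749, 0.662, -0.002]
ft_force: [-1.1, 0.5, 0.7]
opening: 0.0674
finger_force: 0.0
handle (array([0.5105, 0.3973]), array([0.0285, 0.0292]), 51.21, 365) 0.23092207302837728
head (array([0.5107, 0.3975]), array([0.0735, 0.0758]), 1.44, 577)
7.8 pos [0.6081 0.1595 0.288 ] fyaw -0.121 z [ 0.002  0.001 -1.   ] q [ 0.15  0.44 -0.67  1.7   0.3   1.11 -0.73] F [0.1 1.5 0.3] op 0.0603 0.0
```

View pics/w1.png

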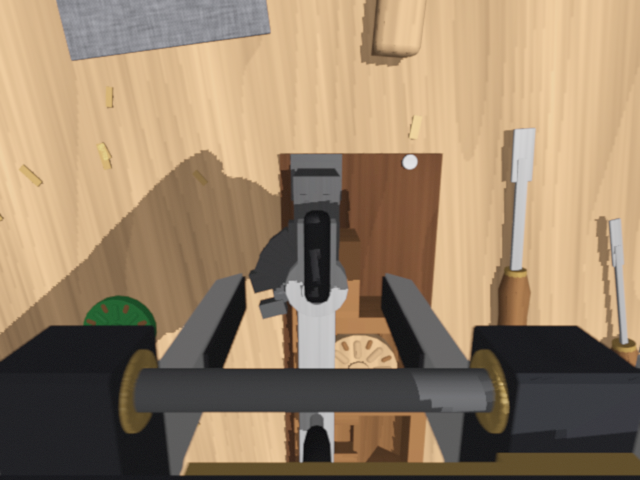

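The wrist view shows the tee at about (317,255), midway between the fingers and aligned with them. The mallet is standing on the mat.

Run:
```python
from h import *
px,W,f=cloud("wrist");z=W[...,2]
roi=np.zeros((480,640),bool);roi[190:330,280:360]=1
for m in comp(roi&(z>.136)&(z<.148),30):print("tee",rect(m,W),np.nanmedian(z[m]))
for m in comp(roi&(z>.118)&(z<.148),30):print("tee",rect(m,W),np.nanmedian(z[m]))
```

```text
tee (array([0.6099, 0.16  ]), array([0.0555, 0.0159]), 82.74, 2262) 0.14036102510251539
tee (array([0.6098, 0.16  ]), array([0.0555, 0.016 ]), 83.01, 2371) 0.14028422293309853
```

```bash
python3 -m pendant '{"gripper":[0.05,0.05,0.05,0.005,0.005,0.005,0.005,0.005,0.005,0.005],"xyz":[[0.0018,0.0005,-0.04],[0.0018,0.0005,-0.07],[0.0018,0.0005,-0.077],[0.0018,0.0005,-0.077],[0.0018,0.0005,-0.077],[0.0018,0.0005,-0.077],[0.0018,0.0005,-0.077],[0.0018,0.0005,-0.077],[0.0018,0.0005,-0.077],[0.0018,0.0005,-0.077]],"spin":[0,0,0,0,0,0,0,0,0,0]}' 55; python3 s.py
```

```text
time: 9.1
eef_pos: [0.6095, 0.159, 0.2098]
tool_rot: [0.0, 0.749, 0.663, 0.0]
ft_force: [-2.5, -1.5, 6.3]
opening: 0.0157
finger_force: 55.0
9.1 pos [0.6095 0.159  0.2098] fyaw -0.122 z [ 0.  0. -1.] q [ 0.12  0.52 -0.63  1.76  0.36  0.98 -0.78] F [-2.5 -1.5  6.3] op 0.0157 55.0
```

```bash
python3 -m pendant '{"gripper":[0.005,0.005,0.005,0.005,0.005,0.005,0.005,0.005,0.005,0.005,0.005,0.005,0.005],"xyz":[[0,0,0.008],[0,0,0.0155],[0,0,0.0165],[0,0,0.0165],[0,0,0.0165],[0,0,0.0165],[0,0,0.0165],[0,0,0.0165],[0,0,0.0165],[0,0,0.0165],[0,0,0.0165],[0,0,0.0165],[0,0,0.0165]],"spin":[0,0,0,0,0.15,0.3,0.45,0.6,0.75,0.9,1.05,1.15,1.15]}' ; python3 s.py
```

```text
time: 10.72
eef_pos: [0.6093, 0.1588, 0.2252]
tool_rot: [-0.001, 0.268, 0.963, 0.0]
ft_force: [-0.9, 2.7, -11.9]
opening: 0.0153
finger_force: 55.0
10.72 pos [0.6093 0.1588 0.2252] fyaw 1.027 z [-0.001  0.    -1.   ] q [ 0.29  0.58 -0.89  1.74  0.51  1.07  0.25] F [ -0.9   2.7 -11.9] op 0.0153 55.0
```

```bash
python3 -m pendant '{"gripper":[0.005,0.005,0.05,0.05,0.05,0.05,0.05],"xyz":[[0,0,-0.002],[0,0,-0.003],[0,0,-0.003],[0,0,-0.003],[0,0,-0.003],[0,0,0.03],[0,0,0.08]],"spin":[0,0,0,0,0,0,0]}'
python3 - <<'E'
from h import *
px,W,f=cloud("wrist");z=W[...,2]
for m in comp((z>.120)&(z<.175),60):
    v,u=np.nonzero(m);print("tee?",u.mean(),v.mean(),rect(m,W),np.nanmedian(z[m]))
E
```

```text
time: 11.6
eef_pos: [0.6091, 0.1584, 0.3058]
tool_rot: [-0.001, 0.268, 0.963, -0.0]
ft_force: [1.2, -0.3, 0.0]
opening: 0.0501
finger_force: 0.0
tee? 314.48849557522124 253.67920353982302 (array([0.6089, 0.1602]), array([0.0158, 0.0547]), 58.83, 2260) 0.15268244366457903
```

```bash
python3 -m pendant '{"gripper":[0.06,0.06,0.06,0.06,0.06],"xyz":[[-0.006,-0.05,0],[-0.012,-0.11,0],[-0.019,-0.163,-0.01],[-0.019,-0.163,-0.03],[-0.019,-0.163,-0.03]],"spin":[0,0,0,0,0]}' ; python3 s.py
python3 - <<'E'
from h import *
px,W,f=cloud("wrist");z=W[...,2]
for m in comp((z>.120)&(z<.135),60):
    v,u=np.nonzero(m);print("grip?",u.mean(),v.mean(),rect(m,W),np.nanmedian(z[m]))
for m in comp((z>.063)&(z<.075),300):
    v,u=np.nonzero(m);print("bar?",u.mean(),v.mean(),rect(m,W),np.nanmedian(z[m]))
E
```

```text
time: 12.28
eef_pos: [0.59, -0.004, 0.2747]
tool_rot: [-0.001, 0.268, 0.963, -0.0]
ft_force: [0.3, 0.5, 0.4]
opening: 0.0598
finger_force: 0.0
12.28 pos [ 0.59   -0.004   0.2747] fyaw 1.028 z [-0.002  0.    -1.   ] q [ 0.62  0.47 -0.93  1.79  0.42  1.1   0.57] F [0.3 0.5 0.4] op 0.0598 0.0
grip? 576.8448275862069 143.42241379310346 (array([0.6071, 0.1569]), array([0.0062, 0.0065]), 52.48, 116) 0.12470685147237294
grip? 311.883064516129 257.99059139784947 (array([ 0.5893, -0.0034]), array([0.0185, 0.0177]), 16.68, 744) 0.12709230550866057
bar? 340.7713218637115 210.72436172166778 (array([0.5883, 0.009 ]), array([0.0662, 0.3247]), 0.87, 16333) 0.06832876092007165
```

```bash
python3 - <<'E'
import numpy as np
a0=np.radians(-97.3)
for i in range(0,15):
    p=.153*i if i<12 else 1.833
    a=a0-p; print(i,round(p,3),np.round(.125*np.array([np.cos(a)-np.cos(a0),np.sin(a)-np.sin(a0)]),4))
E
python3 -m pendant '{"gripper":[0.06,0.06,0.06,0.01,0.01,0.01,0.01,0.01,0.01],"xyz":[[0,0,-0.05],[0,0,-0.08],[0,0,-0.087],[0,0,-0.087],[0,0,-0.087],[0,0,-0.087],[0,0,-0.087],[0,0,-0.087],[0,0,-0.087]],"spin":[0,0,0,0,0,0,0,0,0]}' 20;python3 s.py
```

```text
0 0.0 [0. 0.]
1 0.153 [-0.0187  0.0039]
2 0.306 [-0.0366  0.0105]
3 0.459 [-0.0533  0.0199]
4 0.612 [-0.0683  0.0316]
5 0.765 [-0.0814  0.0455]
6 0.918 [-0.0923  0.0613]
7 1.071 [-0.1005  0.0785]
8 1.224 [-0.1061  0.0968]
9 1.377 [-0.1088  0.1157]
10 1.53 [-0.1086  0.1348]
11 1.683 [-0.1055  0.1537]
12 1.833 [-0.0997  0.1715]
13 1.833 [-0.0997  0.1715]
14 1.833 [-0.0997  0.1715]
time: 13.45
eef_pos: [0.5906, -0.0052, 0.1891]
tool_rot: [0.0, 0.269, 0.963, -0.001]
ft_force: [-1.5, -5.0, 7.4]
opening: 0.0212
finger_force: 20.0
13.45 pos [ 0.5906 -0.0052  0.1891] fyaw 1.027 z [ 0.    -0.002 -1.   ] q [ 0.56  0.56 -0.87  1.86  0.52  0.96  0.49] F [-1.5 -5.   7.4] op 0.0212 20.0
```

```bash
python3 -m pendant '{"gripper":[0.01,0.01,0.01,0.01,0.01,0.01,0.01,0.01,0.01,0.01,0.01,0.01,0.01,0.01],"xyz":[[-0.0187,0.0039,0],[-0.0366,0.0105,0],[-0.0533,0.0199,0],[-0.0683,0.0316,0],[-0.0814,0.0455,0],[-0.0923,0.0613,0],[-0.1005,0.0785,0],[-0.1061,0.0968,0],[-0.1088,0.1157,0],[-0.1086,0.1348,0],[-0.1055,0.1537,0],[-0.0997,0.1715,0],[-0.0997,0.1715,0],[-0.0997,0.1715,0]],"spin":[-0.153,-0.306,-0.459,-0.612,-0.765,-0.918,-1.071,-1.224,-1.377,-1.53,-1.683,-1.833,-1.833,-1.833]}' 20;python3 s.py
```

```text
time: 15.2
eef_pos: [0.4898, 0.1687, 0.1891]
tool_rot: [-0.001, 0.927, 0.374, -0.0]
ft_force: [-10.9, 5.3, 9.4]
opening: 0.0214
finger_force: 20.0
15.2 pos [0.4898 0.1687 0.1891] fyaw -0.804 z [-0.001  0.001 -1.   ] q [ 0.02  0.36 -0.56  2.03  0.26  0.82 -1.5 ] F [-10.9   5.3   9.4] op 0.0214 20.0
```

```bash
python3 -m pendant '{"gripper":[0.05,0.05,0.05,0.05,0.05,0.05,0.05,0.05,0.05,0.05,0.05,0.05,0.05,0.05],"xyz":[[0,0,0],[0,0,0],[0,0,0.05],[0,0,0.1],[0.05,-0.004,0.11],[0.1,-0.0085,0.11],[0.1195,-0.0095,0.11],[0.1195,-0.0095,0.11],[0.1195,-0.0095,0.11],[0.1195,-0.0095,0.11],[0.1195,-0.0095,0.11],[0.1195,-0.0095,0.11],[0.1195,-0.0095,0.11],[0.1195,-0.0095,0.11]],"spin":[0,0,0,0.18,0.36,0.54,0.72,0.9,1.08,1.26,1.44,1.62,1.831,1.831]}' ;python3 s.py
python3 - <<'E'
from h import *
px,W,f=cloud("wrist");z=W[...,2]
for m in comp((z>.145)&(z<.175),60):
    v,u=np.nonzero(m);print("tee?",u.mean(),v.mean(),rect(m,W),np.nanmedian(z[m]))
px,W,f=cloud("top");z=W[...,2];np.savez("top1.npz",px=px,W=W)
roi=np.zeros((480,640),bool);roi[230:360,200:300]=1
for m in comp(roi&(z>.115)&(z<.135),20):print("grip",rect(m,W))
for m in comp(roi&(z>.064)&(z<.072),200):print("bar",rect(m,W))
E
```

```text
time: 16.95
eef_pos: [0.6104, 0.1573, 0.2985]
tool_rot: [-0.0, 0.269, 0.963, 0.0]
ft_force: [1.3, 0.2, 0.2]
opening: 0.0501
finger_force: 0.0
16.95 pos [0.6104 0.1573 0.2985] fyaw 1.026 z [-0.  0. -1.] q [ 0.31  0.5  -0.91  1.67  0.43  1.18  0.32] F [1.3 0.2 0.2] op 0.0501 0.0
tee? 314.51836037574725 254.45943637916312 (array([0.6091, 0.1599]), array([0.016 , 0.0554]), 58.66, 2342) 0.15272019727826597
grip (array([0.4856, 0.1739]), array([0.0176, 0.0054]), 42.51, 20)
bar (array([0.4164, 0.2002]), array([0.0306, 0.1393]), 66.67, 827)
```

```bash
python3 -m pendant '{"gripper":[0.05,0.05,0.05,0.005,0.005,0.005,0.005,0.005,0.005,0.005,0.005],"xyz":[[-0.001,0.002,-0.04],[-0.001,0.002,-0.07],[-0.001,0.002,-0.0765],[-0.001,0.002,-0.0765],[-0.001,0.002,-0.0765],[-0.001,0.002,-0.0765],[-0.001,0.002,-0.0765],[-0.001,0.002,-0.0765],[-0.001,0.002,-0.0765],[-0.001,0.002,-0.074],[-0.001,0.002,-0.0725]],"spin":[0,0,0,0,0,0,0,0,0,0,0]}' 55; python3 s.py
```

```text
time: 18.42
eef_pos: [0.609, 0.1593, 0.2256]
tool_rot: [-0.0, 0.269, 0.963, -0.0]
ft_force: [1.1, -1.6, -12.0]
opening: 0.0154
finger_force: 55.0
18.42 pos [0.609  0.1593 0.2256] fyaw 1.026 z [-0.001 -0.001 -1.   ] q [ 0.28  0.57 -0.87  1.74  0.49  1.06  0.26] F [  1.1  -1.6 -12. ] op 0.0154 55.0
```

```bash
python3 -m pendant '{"gripper":[0.005,0.005,0.005,0.005,0.005,0.005,0.005,0.005,0.005,0.005,0.005,0.005,0.005],"xyz":[[0,0,0],[0,0,0],[0,0,0],[0,0,0],[0,0,0],[0,0,0],[0,0,0],[0,0,0],[0,0,0],[0,0,-0.003],[0,0,-0.008],[0,0,-0.014],[0,0,-0.014]],"spin":[-0.15,-0.3,-0.45,-0.6,-0.75,-0.9,-1.05,-1.149,-1.149,-1.149,-1.149,-1.149,-1.149]}' ; python3 s.py
```

```text
time: 20.05
eef_pos: [0.6093, 0.1596, 0.2117]
tool_rot: [-0.0, 0.749, 0.662, -0.0]
ft_force: [0.4, -4.3, -8.7]
opening: 0.0157
finger_force: 55.0
20.05 pos [0.6093 0.1596 0.2117] fyaw -0.123 z [-0. -0. -1.] q [ 0.1   0.51 -0.61  1.76  0.35  0.98 -0.77] F [ 0.4 -4.3 -8.7] op 0.0157 55.0
```

```bash
python3 -m pendant '{"gripper":[0.05,0.05,0.05,0.05,0.05,0.05],"xyz":[[0,0,0],[0,0,0],[0,0,0],[0,0,0.04],[0,0,0.08],[0,0,0.08]],"spin":[0,0,0,0,0,0]}'
python3 - <<'E'
from h import *
px,W,f=cloud("wrist");z=W[...,2]
for m in comp((z>.13)&(z<.175),60):
    v,u=np.nonzero(m);print("tee?",u.mean(),v.mean(),rect(m,W),np.nanmedian(z[m]))
E
```

```text
time: 20.8
eef_pos: [0.6103, 0.1607, 0.2955]
tool_rot: [0.001, 0.749, 0.662, 0.002]
ft_force: [-0.1, -0.5, -0.3]
opening: 0.0503
finger_force: 0.0
tee? 310.657967032967 256.4418498168498 (array([0.6096, 0.1604]), array([0.0547, 0.0157]), 83.14, 2184) 0.1403342582829527
```

```bash
python3 -m pendant '{"gripper":[0.0,0.0,0.0,0.0,0.0,0.0],"xyz":[[0.005,-0.04,0],[0.015,-0.09,0],[0.03,-0.13,0],[0.03,-0.13,0],[0.03,-0.13,0],[0.03,-0.13,0]],"spin":[0,0,0,0,0,0]}' 20; python3 s.py;python3 - <<'E'
from h import *
px,W,f=cloud("wrist");z=W[...,2];cv2.imwrite("pics/w2.png",px)
hsv=cv2.cvtColor(px,cv2.COLOR_BGR2HSV)
for m in comp((z>.050)&(z<.066)&(hsv[...,2]>150),200):
    v,u=np.nonzero(m);print(int(u.mean()),int(v.mean()),rect(m,W),np.round(np.nanmedian(z[m]),4),cv2.minEnclosingCircle(W[m][:,:2].astype(np.float32)))
E
```

```text
time: 21.6
eef_pos: [0.6389, 0.0313, 0.2919]
tool_rot: [-0.0, 0.749, 0.663, -0.0]
ft_force: [-0.2, 0.5, -0.3]
opening: 0.0004
finger_force: 0.0
21.6 pos [0.6389 0.0313 0.2919] fyaw -0.121 z [-0.  0. -1.] q [ 0.3   0.44 -0.6   1.67  0.27  1.12 -0.5 ] F [-0.2  0.5 -0.3] op 0.0004 0.0
325 205 (array([0.662 , 0.0413]), array([0.0945, 0.1878]), 32.96, 6195) 0.057 ((0.6330206990242004, 0.022465329617261887), 0.09396249055862427)
306 223 (array([0.6353, 0.0339]), array([0.0359, 0.0626]), 0.46, 1763) 0.0576 ((0.6309850811958313, 0.03331393748521805), 0.03193198889493942)
```

View pics/w2.png

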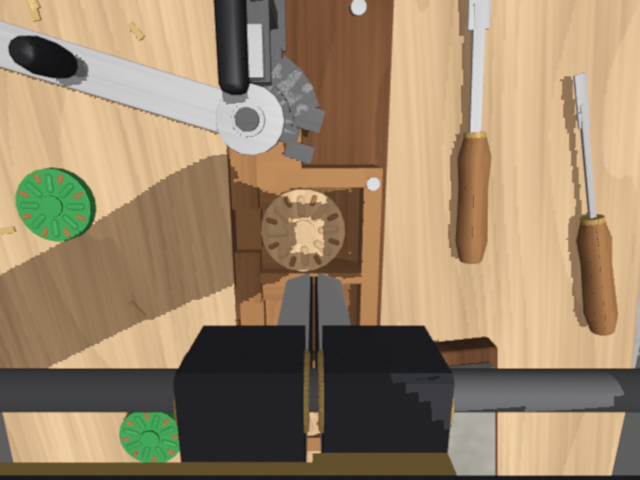

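The wrist image shows the bar swung open, and rosette 0 as a full disc at (303,231) spanning u 261–345. The V trough is dark to its right.

Run:
```python
from h import *
f=optics.grab_frame("wrist")
O=np.array([.6205,-.048]);ex=np.array([.9925,-.1219]);ey=np.array([.1219,.9925])
def J(p):d=p[:2]-O;return np.round([d@ex,d@ey],4)
for n,u,v,h in(("disc",303,231,.058),("discR",345,231,.058),("discL",261,231,.058),("hub",246,120,.092),("screw",373,184,.058),("far wall edge",362,231,.058)):
    p=ray(f,u,v,h);print(n,np.round(p[:2],4),J(p))
```

```text
disc [0.631  0.0311] [0.0008 0.0798]
discR [0.6644 0.0271] [0.0344 0.0798]
discL [0.5976 0.0351] [-0.0329  0.0797]
hub [0.6046 0.1189] [-0.0362  0.1637]
screw [0.6898 0.0618] [0.0554 0.1174]
far wall edge [0.6779 0.0254] [0.048  0.0799]
```

```bash
python3 -m pendant '{"gripper":[0,0,0,0,0,0,0,0,0,0,0,0,0,0,0,0,0,0,0],"xyz":[[0.021,-0.0035,0],[0.021,-0.0035,0],[0.021,-0.0035,0],[0.021,-0.0035,0],[0.021,-0.0035,0],[0.021,-0.0035,-0.03],[0.021,-0.0035,-0.06],[0.021,-0.0035,-0.09],[0.021,-0.0035,-0.12],[0.021,-0.0035,-0.13],[0.021,-0.0035,-0.135],[0.021,-0.0035,-0.14],[0.021,-0.0035,-0.145],[0.021,-0.0035,-0.149],[0.021,-0.0035,-0.149],[0.021,-0.0035,-0.14],[0.021,-0.0035,-0.11],[0.021,-0.0035,-0.06],[0,-0.0035,-0.0]],"spin":[0.18,0.36,0.54,0.72,0.9,1.08,1.26,1.44,1.571,1.571,1.571,1.571,1.571,1.571,1.571,1.571,1.571,1.571,1.571]}' 20; python3 s.py;python3 - <<'E'
from h import *
px,W,f=cloud("wrist");z=W[...,2];cv2.imwrite("pics/w3.png",px)
O=np.array([.6205,-.048]);ex=np.array([.9925,-.1219]);ey=np.array([.1219,.9925])
d=W[...,:2]-O;X=d@ex;Y=d@ey
m=(abs(Y-.08)<.006)&(abs(X)<.06)&(z<.12)
for a in range(-30,48,5):
    k=m&(X>a/1e3)&(X<(a+5)/1e3);print(a,k.sum(),np.round(np.median(z[k]),4) if k.any() else None,end=' | ')
E
```

```text
time: 24.08
eef_pos: [0.6395, 0.0263, 0.2927]
tool_rot: [-0.001, 0.061, 0.998, 0.0]
ft_force: [0.3, 0.4, 0.5]
opening: 0.0007
finger_force: 0.0
24.08 pos [0.6395 0.0263 0.2927] fyaw 1.448 z [-0.001  0.001 -1.   ] q [ 0.54  0.54 -0.95  1.65  0.47  1.19  0.93] F [0.3 0.4 0.5] op 0.0007 0.0
-30 82 0.029 | -25 80 0.029 | -20 77 0.0289 | -15 93 0.0293 | -10 199 0.0685 | -5 126 0.073 | 0 71 0.0702 | 5 64 0.0642 | 10 74 0.056 | 15 64 0.0537 | 20 56 0.0464 | 25 31 0.0353 | 30 47 0.0292 | 35 50 0.02 | 40 84 0.0226 | 45 225 0.0394 |
```

```bash
python3 -m pendant '{"gripper":[0.046,0.046,0.046,0.046,0.046,0.046,0.046,0.046,0.046,0.046,0.046,0.046,0.046,0.046,0.03,0.02,0.01,0.005,0.005,0.005],"xyz":[[-0.003,0.0045,0],[-0.003,0.0045,0],[-0.003,0.0045,0],[-0.003,0.0045,0],[-0.003,0.0045,0],[-0.003,0.0045,0],[-0.003,0.0045,-0.03],[-0.003,0.0045,-0.06],[-0.003,0.0045,-0.07],[-0.003,0.0045,-0.1],[-0.003,0.0045,-0.13],[-0.003,0.0045,-0.135],[-0.003,0.0045,-0.135],[0.002,0.0039,-0.135],[0.007,0.0033,-0.135],[0.012,0.0027,-0.135],[0.012,0.0027,-0.135],[0.012,0.0027,-0.135],[0.012,0.0027,-0.135],[0.012,0.0027,-0.135]],"spin":[-0.18,-0.36,-0.54,-0.72,-0.9,-1.08,-1.26,-1.44,-1.571,-1.571,-1.571,-1.571,-1.571,-1.571,-1.571,-1.571,-1.571,-1.571,-1.571,-1.571]}' 30; python3 s.py
```

```text
time: 26.62
eef_pos: [0.6529, 0.0288, 0.1568]
tool_rot: [0.001, 0.749, 0.662, 0.001]
ft_force: [5.7, -0.8, -1.0]
opening: 0.0182
finger_force: 28.4
26.62 pos [0.6529 0.0288 0.1568] fyaw -0.123 z [ 0.003  0.    -1.   ] q [ 0.26  0.6  -0.55  1.75  0.39  0.9  -0.58] F [ 5.7 -0.8 -1. ] op 0.0182 28.4
```

```bash
python3 -m pendant '{"gripper":[0.005,0.005,0.005,0.005,0.005,0.005,0.005,0.005,0.005],"xyz":[[0,0,0.005],[0,0,0.01],[0,0,0.02],[0,0,0.03],[0,0,0.045],[0,0,0.06],[0,0,0.09],[0,0,0.12],[0,0,0.12]],"spin":[0,0,0,0,0,0,0,0,0]}' 40; python3 s.py
python3 - <<'E'
from h import *
f=optics.grab_frame("scene");cv2.imwrite("pics/s2.png",cv2.resize(f["pixels"][140:340,200:460],None,fx=3,fy=3))
E
```

```text
time: 27.75
eef_pos: [0.6525, 0.0293, 0.2793]
tool_rot: [0.001, 0.749, 0.662, 0.002]
ft_force: [-0.9, 0.1, -1.0]
opening: 0.0135
finger_force: 40.0
27.75 pos [0.6525 0.0293 0.2793] fyaw -0.123 z [ 0.004  0.    -1.   ] q [ 0.3   0.47 -0.6   1.65  0.29  1.1  -0.51] F [-0.9  0.1 -1. ] op 0.0135 40.0
```

View pics/s2.png

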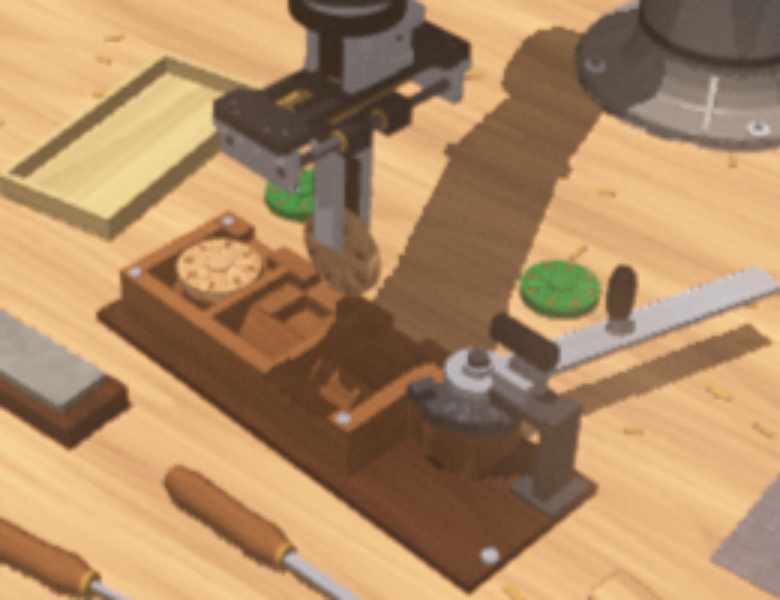

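The scene view shows the rosette held nearly upright between the fingers, around (343,250) in the crop. The trough of recess 0 is empty.

Run:
```python
from h import *
px,W,f=cloud("scene");z=W[...,2];m=(np.hypot(W[...,0]-.6525,W[...,1]-.0293)<.06)&(z>.09)&(z<.19)
p=W[m];print(len(p),np.nanpercentile(p[:,2],[0,1,5,50]));q=p[p[:,2]<.18];print(np.nanmin(q,0),np.nanmax(q,0))
px,W,f=cloud("top");z=W[...,2];roi=np.zeros((480,640),bool);roi[200:390,430:560]=1
for m in comp(roi&(z>.021)&(z<.031),200):print("tray",rect(m,W))
roi[:]=0;roi[200:360,80:230]=1
for m in comp(roi&(z>.085)&(z<.1)):print("mallet head",rect(m,W))
```

```text
351 [0.13892531 0.14102742 0.14548395 0.16825719]
[ 0.64765252 -0.00431892  0.13892531] [0.66179871 0.06529515 0.17980767]
tray (array([ 0.4768, -0.3489]), array([0.2502, 0.1269]), 6.68, 1042)
mallet head (array([0.5105, 0.3965]), array([0.0727, 0.0762]), 80.69, 555)
```

```bash
python3 -m pendant '{"gripper":[0.005,0.005,0.005,0.005,0.005,0.005,0.005,0.005,0.005,0.005,0.005,0.005,0.005,0.005,0.005,0.005,0.005],"xyz":[[-0.005,-0.02,0],[-0.015,-0.06,0],[-0.025,-0.1,0],[-0.035,-0.14,0],[-0.045,-0.18,0],[-0.055,-0.22,0],[-0.065,-0.26,0],[-0.075,-0.3,0],[-0.085,-0.34,0],[-0.091,-0.368,0],[-0.091,-0.368,-0.03],[-0.091,-0.368,-0.06],[-0.091,-0.368,-0.09],[-0.091,-0.368,-0.115],[-0.091,-0.368,-0.126],[-0.091,-0.368,-0.13],[-0.091,-0.368,-0.13]],"spin":[0,0,0,0.1,0.2,0.239,0.239,0.239,0.239,0.239,0.239,0.239,0.239,0.239,0.239,0.239,0.239]}' 40; python3 s.py
```

```text
time: 30.02
eef_pos: [0.5607, -0.3393, 0.1466]
tool_rot: [0.0, 0.665, 0.747, 0.0]
ft_force: [0.4, -0.3, -0.2]
opening: 0.0138
finger_force: 40.0
30.02 pos [ 0.5607 -0.3393  0.1466] fyaw 0.116 z [ 0. -0. -1.] q [ 0.82  0.61 -0.51  1.75  0.37  0.88  0.26] F [ 0.4 -0.3 -0.2] op 0.0138 40.0
```

```bash
python3 -m pendant '{"gripper":[0.06,0.06,0.06,0.06,0.06,0.06,0.06,0.06,0.06,0.06,0.06,0.06,0.06],"xyz":[[0,0,0],[0,0,0],[0,0,0],[-0.012,-0.0014,0.003],[-0.022,-0.0026,0.006],[-0.03,-0.0035,0.006],[-0.037,-0.0043,0.006],[-0.044,-0.0051,0.006],[-0.05,-0.0058,0.006],[-0.05,-0.0058,0.006],[-0.05,-0.0058,0.04],[-0.05,-0.0058,0.09],[-0.05,-0.0058,0.13]],"spin":[0,0,0,0,0,0,0,0,0,0,0,0,0]}' 40; python3 s.py;  python3 - <<'E'
from h import *
px,W,f=cloud("top");z=W[...,2];cv2.imwrite("pics/t2.png",cv2.resize(px[200:390,430:560],None,fx=3,fy=3))
px,W,f=cloud("wrist");z=W[...,2];cv2.imwrite("pics/w4.png",px)
c,s=np.cos(.116),np.sin(.116);dx=W[...,0]-.477;dy=W[...,1]+.349;X=c*dx+s*dy;Y=-s*dx+c*dy
for m in comp((z>.014)&(z<.022)&(abs(X)<.116)&(abs(Y)<.054),200):print(rect(m,W),np.nanpercentile(z[m],[5,50,95]),X[m].min(),X[m].max(),Y[m].min(),Y[m].max())
E
```

```text
time: 31.65
eef_pos: [0.5111, -0.3446, 0.2781]
tool_rot: [0.0, 0.665, 0.747, 0.0]
ft_force: [0.3, 0.2, -0.6]
opening: 0.0601
finger_force: 0.0
31.65 pos [ 0.5111 -0.3446  0.2781] fyaw 0.116 z [ 0.001 -0.    -1.   ] q [ 0.94  0.41 -0.58  1.74  0.25  1.07  0.39] F [ 0.3  0.2 -0.6] op 0.0601 0.0
(array([ 0.4883, -0.3761]), array([0.0818, 0.1994]), 69.16, 773) [0.01437814 0.01804157 0.02154356] -0.062295133743184315 0.11544795503355237 -0.03863541431116761 0.05389051410121004
(array([ 0.5174, -0.3443]), array([0.0662, 0.0667]), 5.52, 4512) [0.01593137 0.0175006  0.02003699] 0.007437496952601136 0.073659438696511 -0.033427004919149406 0.03328019378069622
```

View pics/w4.png

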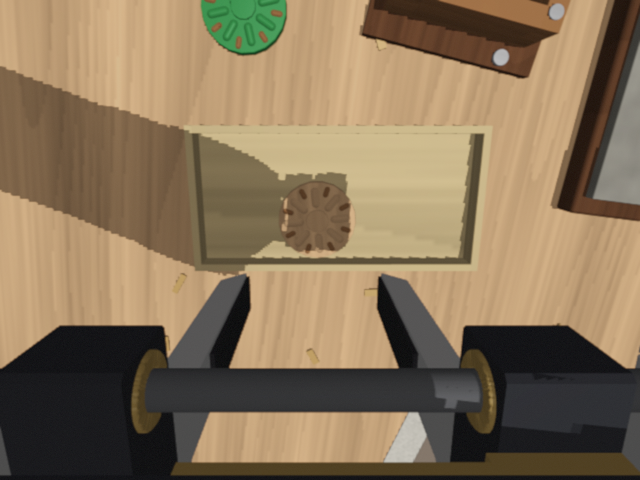

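The wrist view shows rosette 0 lying flat, face up, in the tray at (317,217), with its top at 18 mm.

```bash
python3 -m pendant '{"gripper":[0,0,0,0,0,0,0,0,0,0,0,0,0,0,0,0,0,0,0,0],"xyz":[[0.03,0.04,0.01],[0.05,0.09,0.01],[0.08,0.13,0.01],[0.1,0.18,0.01],[0.1294,0.2135,0.01],[0.1294,0.2135,0.01],[0.1294,0.2135,0],[0.1294,0.2135,-0.04],[0.1294,0.2135,-0.08],[0.1294,0.2135,-0.11],[0.1294,0.2135,-0.117],[0.1294,0.2135,-0.121],[0.1294,0.2135,-0.126],[0.1294,0.2135,-0.131],[0.1294,0.2135,-0.135],[0.1294,0.2135,-0.135],[0.1294,0.2135,-0.125],[0.1294,0.2135,-0.09],[0.1294,0.2135,-0.04],[0.11,0.2135,0.01]],"spin":[0.18,0.36,0.54,0.72,0.9,1.08,1.26,1.332,1.332,1.332,1.332,1.332,1.332,1.332,1.332,1.332,1.332,1.332,1.332,1.332]}' 20; python3 s.py;python3 - <<'E'
from h import *
px,W,f=cloud("wrist");z=W[...,2]
O=np.array([.6205,-.048]);ex=np.array([.9925,-.1219]);ey=np.array([.1219,.9925])
d=W[...,:2]-O;X=d@ex;Y=d@ey
m=(abs(Y+.08)<.006)&(abs(X)<.06)&(z<.12)
for a in range(-30,48,5):
    k=m&(X>a/1e3)&(X<(a+5)/1e3);print(a,k.sum(),np.round(np.median(z[k]),4) if k.any() else None,end=' | ')
E
```

```text
time: 34.25
eef_pos: [0.6205, -0.1308, 0.288]
tool_rot: [-0.0, 0.061, 0.998, 0.0]
ft_force: [0.9, -0.8, 0.7]
opening: 0.0006
finger_force: 0.0
34.25 pos [ 0.6205 -0.1308  0.288 ] fyaw 1.448 z [-0.     0.001 -1.   ] q [ 0.77  0.52 -0.91  1.67  0.44  1.17  1.19] F [ 0.9 -0.8  0.7] op 0.0006 0.0
-30 92 0.0289 | -25 89 0.0292 | -20 78 0.029 | -15 80 0.0289 | -10 192 0.0699 | -5 155 0.0735 | 0 82 0.0724 | 5 63 0.0663 | 10 67 0.0573 | 15 62 0.0558 | 20 60 0.0482 | 25 33 0.0364 | 30 43 0.0291 | 35 46 0.0196 | 40 88 0.0223 | 45 209 0.0351 |
```

```bash
python3 -m pendant '{"gripper":[0.046,0.046,0.046,0.046,0.046,0.046,0.046,0.046,0.046,0.046,0.046,0.046,0.046,0.046,0.03,0.02,0.01,0.005,0.005,0.005],"xyz":[[-0.0038,0.0027,0],[-0.0038,0.0027,0],[-0.0038,0.0027,0],[-0.0038,0.0027,0],[-0.0038,0.0027,0],[-0.0038,0.0027,0],[-0.0038,0.0027,-0.03],[-0.0038,0.0027,-0.06],[-0.0038,0.0027,-0.07],[-0.0038,0.0027,-0.1],[-0.0038,0.0027,-0.126],[-0.0038,0.0027,-0.131],[-0.0038,0.0027,-0.131],[0.0012,0.0021,-0.131],[0.0062,0.0015,-0.131],[0.0111,0.0009,-0.131],[0.0111,0.0009,-0.131],[0.0111,0.0009,-0.131],[0.0111,0.0009,-0.131],[0.0111,0.0009,-0.131]],"spin":[-0.18,-0.36,-0.54,-0.72,-0.9,-1.08,-1.26,-1.44,-1.571,-1.571,-1.571,-1.571,-1.571,-1.571,-1.571,-1.571,-1.571,-1.571,-1.571,-1.571]}' 30; python3 s.py
python3 -m pendant '{"gripper":[0.005,0.005,0.005,0.005,0.005,0.005,0.005,0.005,0.005],"xyz":[[0,0,0.005],[0,0,0.01],[0,0,0.02],[0,0,0.03],[0,0,0.045],[0,0,0.06],[0,0,0.09],[0,0,0.12],[0,0,0.12]],"spin":[0,0,0,0,0,0,0,0,0]}' 40; python3 s.py
python3 - <<'E'
from h import *
s=monitor.state()["eef_pos"]
px,W,f=cloud("scene");z=W[...,2];m=(np.hypot(W[...,0]-s[0],W[...,1]-s[1])<.06)&(z>.09)&(z<.18)
q=W[m];print(len(q),np.nanmin(q,0),np.nanmax(q,0))
px,W,f=cloud("top");z=W[...,2];roi=np.zeros((480,640),bool);roi[200:390,430:560]=1
for m in comp(roi&(z>.021)&(z<.031),200):print("tray",rect(m,W))
E
```

```text
time: 36.8
eef_pos: [0.6332, -0.1305, 0.156]
tool_rot: [0.001, 0.749, 0.662, 0.001]
ft_force: [7.0, -1.4, -0.2]
opening: 0.018
finger_force: 28.4
36.8 pos [ 0.6332 -0.1305  0.156 ] fyaw -0.123 z [ 0.004 -0.    -1.   ] q [ 0.49  0.59 -0.52  1.76  0.36  0.88 -0.31] F [ 7.  -1.4 -0.2] op 0.018 28.4
time: 37.92
eef_pos: [0.6326, -0.1304, 0.2783]
tool_rot: [0.002, 0.749, 0.662, 0.001]
ft_force: [-0.1, 0.6, -0.6]
opening: 0.0136
finger_force: 40.0
37.92 pos [ 0.6326 -0.1304  0.2783] fyaw -0.123 z [ 0.004 -0.001 -1.   ] q [ 0.53  0.46 -0.57  1.67  0.27  1.09 -0.24] F [-0.1  0.6 -0.6] op 0.0136 40.0
230 [ 0.62689958 -0.16302967  0.14036232] [ 0.64295251 -0.0928774   0.1799849 ]
```

Run:
```python
from h import *
px,W,f=cloud("top");z=W[...,2];roi=np.zeros((480,640),bool);roi[200:440,400:620]=1
for m in comp(roi&(z>.021)&(z<.031),60):print("tray",rect(m,W))
print(sum(np.isnan(z[roi])))
cv2.imwrite("pics/t3.png",px)
```

```text
222
```

View pics/t3.png

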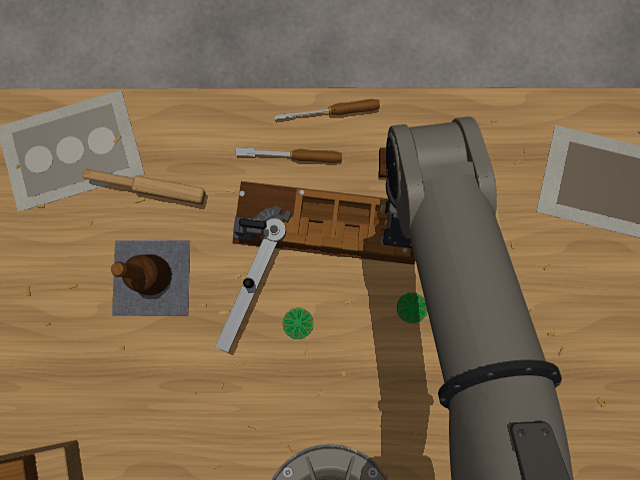

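The arm hides the tray in the top view. The mallet stands on the mat and the bar is open. I'll check the tray from the scene camera.

Run:
```python
from h import *
px,W,f=cloud("scene");z=W[...,2];x=W[...,0];y=W[...,1]
for m in comp((z>.021)&(z<.031)&(x<.68)&(x>.3)&(y<-.2),40):
    print("tray",rect(m,W))
```

```text
tray (array([ 0.5484, -1.3249]), array([0.0308, 0.1017]), 86.73, 99)
tray (array([ 0.5431, -0.3199]), array([0.228 , 0.1307]), 6.05, 425)
tray (array([ 0.4146, -0.2784]), array([0.0527, 0.028 ]), 41.53, 59)
```

```bash
python3 -m pendant '{"gripper":[0.005,0.005,0.005,0.005,0.005,0.005,0.005],"xyz":[[-0.02,-0.04,0.01],[-0.04,-0.08,0.02],[-0.06,-0.12,0.03],[-0.08,-0.16,0.03],[-0.09,-0.2,0.03],[-0.09,-0.2,0.03],[-0.09,-0.2,0.03]],"spin":[0,0.1,0.2,0.239,0.239,0.239,0.239]}' 40; python3 s.py
python3 - <<'E'
from h import *
px,W,f=cloud("wrist");z=W[...,2];cv2.imwrite("pics/w5.png",px);y=W[...,1]
for m in comp((z>.021)&(z<.031)&(y<-.2),80):
    v,u=np.nonzero(m);print("tray",int(u.mean()),int(v.mean()),rect(m,W))
for m in comp((z>.014)&(z<.0215)&(y<-.2),300):
    v,u=np.nonzero(m);print("disc",int(u.mean()),int(v.mean()),rect(m,W))
E
```

```text
time: 39.0
eef_pos: [0.5418, -0.3297, 0.3045]
tool_rot: [-0.001, 0.665, 0.747, 0.0]
ft_force: [-0.3, 0.4, -1.3]
opening: 0.0135
finger_force: 40.0
39.0 pos [ 0.5418 -0.3297  0.3045] fyaw 0.116 z [-0.001  0.001 -1.   ] q [ 0.88  0.41 -0.57  1.67  0.24  1.13  0.36] F [-0.3  0.4 -1.3] op 0.0135 40.0
tray 551 176 (array([ 0.7656, -0.2558]), array([0.1111, 0.0665]), 89.42, 2741)
tray 301 204 (array([ 0.5319, -0.3246]), array([0.2511, 0.1235]), 6.72, 5546)
disc 536 157 (array([ 0.7344, -0.2552]), array([0.1104, 0.0041]), 89.99, 645)
disc 204 236 (array([ 0.4449, -0.3632]), array([0.0797, 0.1581]), 51.88, 650)
disc 407 235 (array([ 0.6334, -0.3362]), array([0.1459, 0.0723]), 56.52, 540)
disc 279 226 (array([ 0.5121, -0.3426]), array([0.0672, 0.0564]), 71.4, 3126)
```

View pics/w5.png

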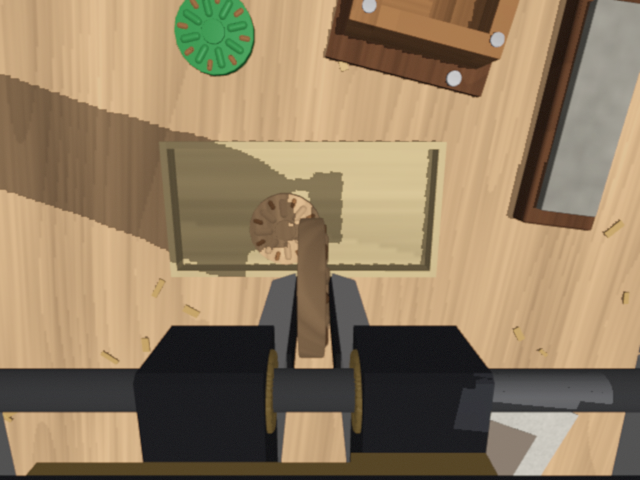

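The tray was knocked to (.532,−.325), yaw 6.7°. Rosette 0 is still inside it at tray X −17, Y −18. Rosette 2 should land at about X +58, Y +12.

```bash
python3 -m pendant '{"gripper":[0.005,0.005,0.005,0.005,0.005,0.005,0.005,0.005,0.005,0.005],"xyz":[[0.03,0.01,0],[0.06,0.02,0],[0.091,0.029,0],[0.091,0.029,-0.03],[0.091,0.029,-0.07],[0.091,0.029,-0.11],[0.091,0.029,-0.14],[0.091,0.029,-0.153],[0.091,0.029,-0.1575],[0.091,0.029,-0.1575]],"spin":[0,0,0,0,0,0,0,0,0,0]}' 40; python3 s.py
```

```text
time: 40.3
eef_pos: [0.6333, -0.3012, 0.1485]
tool_rot: [0.0, 0.665, 0.747, 0.0]
ft_force: [0.5, 0.4, -0.2]
opening: 0.0136
finger_force: 40.0
40.3 pos [ 0.6333 -0.3012  0.1485] fyaw 0.116 z [ 0.001 -0.    -1.   ] q [ 0.7   0.67 -0.51  1.63  0.38  0.94  0.18] F [ 0.5  0.4 -0.2] op 0.0136 40.0
```

```bash
python3 -m pendant '{"gripper":[0.06,0.06,0.06,0.06,0.06,0.06,0.06,0.06,0.06,0.06,0.06,0.06,0.06],"xyz":[[0,0,-0.001],[0,0,-0.001],[0,0,-0.001],[-0.012,-0.0014,0.003],[-0.022,-0.0026,0.006],[-0.03,-0.0035,0.006],[-0.037,-0.0043,0.006],[-0.044,-0.0051,0.006],[-0.05,-0.0058,0.006],[-0.05,-0.0058,0.006],[-0.05,-0.0058,0.04],[-0.05,-0.0058,0.09],[-0.06,-0.007,0.15]],"spin":[0,0,0,0,0,0,0,0,0,0,0,0,0]}' 40; python3 s.py;  python3 - <<'E'
from h import *
px,W,f=cloud("wrist");z=W[...,2];cv2.imwrite("pics/w6.png",px);y=W[...,1]
for m in comp((z>.0225)&(z<.031)&(y<-.2),80):print("tray",rect(m,W))
hsv=cv2.cvtColor(px,cv2.COLOR_BGR2HSV)
for m in comp((z>.0145)&(z<.0225)&(y<-.2),300):
    v,u=np.nonzero(m);print("disc",int(u.mean()),int(v.mean()),rect(m,W),np.nanpercentile(z[m],[5,50,95]))
E
```

```text
time: 41.92
eef_pos: [0.5729, -0.3078, 0.2985]
tool_rot: [-0.001, 0.665, 0.747, 0.0]
ft_force: [0.6, -0.8, -0.6]
opening: 0.0597
finger_force: 0.0
41.92 pos [ 0.5729 -0.3078  0.2985] fyaw 0.117 z [-0.001  0.001 -1.   ] q [ 0.82  0.45 -0.58  1.64  0.26  1.14  0.3 ] F [ 0.6 -0.8 -0.6] op 0.0597 0.0
tray (array([ 0.7657, -0.2556]), array([0.1107, 0.0652]), 89.7, 1949)
tray (array([ 0.5318, -0.3241]), array([0.2507, 0.1238]), 6.73, 4347)
tray (array([ 0.5817, -0.3779]), array([0.1177, 0.0072]), 6.61, 924)
disc 500 179 (array([ 0.7366, -0.2558]), array([0.0127, 0.1115]), 2.79, 772) [0.01515939 0.02018338 0.02235907]
disc 149 247 (array([ 0.4244, -0.3523]), array([0.0579, 0.1306]), 37.54, 684) [0.01485825 0.01863666 0.02213885]
disc 333 217 (array([ 0.5914, -0.3061]), array([0.0663, 0.0675]), 6.04, 4162) [0.01598475 0.01753496 0.020091  ]
disc 249 247 (array([ 0.5178, -0.3432]), array([0.065 , 0.0668]), 77.46, 3798) [0.01585199 0.01749615 0.02008694]
disc 314 288 (array([ 0.5809, -0.3751]), array([0.1208, 0.0017]), 6.57, 377) [0.01491518 0.01871914 0.02214279]
```

View pics/w6.png

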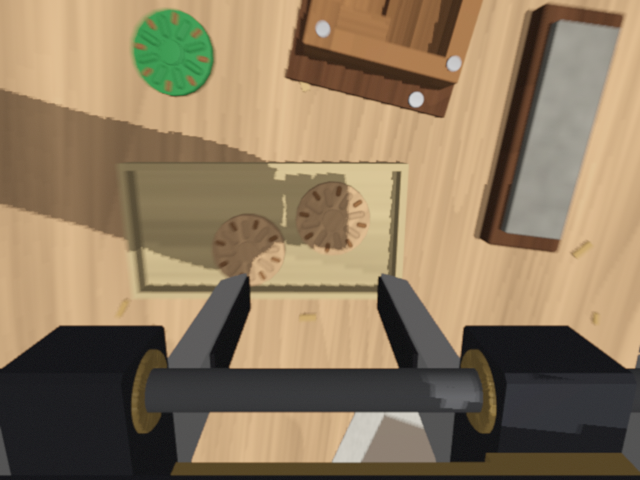

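Both rosettes lie flat and face up in the tray, at (249,247) and (333,217). Next I'll unlock the bar.

```bash
python3 -m pendant '{"gripper":[0.05,0.05,0.05,0.05,0.05,0.05,0.05,0.05,0.05,0.05,0.05,0.05,0.05],"xyz":[[0.003,0.04,0],[0.006,0.09,0],[0.01,0.14,0],[0.014,0.19,0],[0.018,0.24,0],[0.022,0.29,0],[0.026,0.34,0],[0.03,0.39,0],[0.034,0.44,0],[0.0366,0.468,0],[0.0366,0.468,0],[0.0366,0.468,0],[0.0366,0.468,0]],"spin":[0,0,-0.1,-0.2,-0.239,-0.239,-0.239,-0.239,-0.239,-0.239,-0.239,-0.239,-0.239]}' 55; python3 s.py
python3 - <<'E'
from h import *
px,W,f=cloud("wrist");z=W[...,2]
for m in comp((z>.135)&(z<.175),60):
    v,u=np.nonzero(m);print("tee?",u.mean(),v.mean(),rect(m,W),np.nanmedian(z[m]))
E
```

```text
time: 43.6
eef_pos: [0.6096, 0.1583, 0.2976]
tool_rot: [0.0, 0.75, 0.662, -0.0]
ft_force: [0.6, 0.5, -0.7]
opening: 0.0498
finger_force: 0.0
43.6 pos [0.6096 0.1583 0.2976] fyaw -0.125 z [-0. -0. -1.] q [ 0.15  0.43 -0.67  1.68  0.29  1.13 -0.73] F [ 0.6  0.5 -0.7] op 0.0498 0.0
tee? 312.6643291257597 251.92847124824684 (array([0.6096, 0.1602]), array([0.0548, 0.0158]), 83.35, 2139) 0.1403338355288574
```

```bash
python3 -m pendant '{"gripper":[0.05,0.05,0.05,0.005,0.005,0.005,0.005,0.005,0.005,0.005,0.005,0.005],"xyz":[[0,0.001,-0.04],[0,0.001,-0.08],[0,0.001,-0.087],[0,0.001,-0.087],[0,0.001,-0.087],[0,0.001,-0.087],[0,0.001,-0.087],[0,0.001,-0.087],[0,0.001,-0.087],[0,0.001,-0.079],[0,0.001,-0.0715],[0,0.001,-0.0705]],"spin":[0,0,0,0,0,0,0,0,0,0,0,0]}' 55; python3 s.py
python3 -m pendant '{"gripper":[0.005,0.005,0.005,0.005,0.005,0.005,0.005,0.005,0.005,0.005,0.005,0.005,0.05,0.05,0.05,0.05,0.05],"xyz":[[0,0,0],[0,0,0],[0,0,0],[0,0,0],[0,0,0],[0,0,0],[0,0,0],[0,0,0],[0,0,0],[0,0,0],[0,0,-0.002],[0,0,-0.003],[0,0,-0.003],[0,0,-0.003],[0,0,-0.003],[0,0,0.03],[0,0,0.075]],"spin":[0,0.15,0.3,0.45,0.6,0.75,0.9,1.05,1.15,1.15,1.15,1.15,1.15,1.15,1.15,1.15,1.15]}'
python3 - <<'E'
from h import *
px,W,f=cloud("wrist");z=W[...,2]
for m in comp((z>.135)&(z<.175),60):
    v,u=np.nonzero(m);print("tee?",u.mean(),v.mean(),rect(m,W),np.nanmedian(z[m]))
for m in comp((z>.115)&(z<.135),60):
    v,u=np.nonzero(m);print("grip?",u.mean(),v.mean(),rect(m,W),np.nanmedian(z[m]))
E
```

```text
time: 45.15
eef_pos: [0.6093, 0.1606, 0.2274]
tool_rot: [-0.0, 0.749, 0.662, -0.0]
ft_force: [3.3, 2.2, -11.9]
opening: 0.0154
finger_force: 55.0
45.15 pos [0.6093 0.1606 0.2274] fyaw -0.123 z [-0.  0. -1.] q [ 0.13  0.5  -0.65  1.75  0.35  1.01 -0.77] F [  3.3   2.2 -11.9] op 0.0154 55.0
time: 47.28
eef_pos: [0.6091, 0.1605, 0.3025]
tool_rot: [-0.001, 0.269, 0.963, -0.0]
ft_force: [0.7, 0.6, -0.0]
opening: 0.05
finger_force: 0.0
tee? 311.42770034843204 256.70557491289196 (array([0.6089, 0.1599]), array([0.0157, 0.0551]), 59.05, 2296) 0.1526832638305023
grip? 225.8200202224469 78.74823053589485 (array([0.4914, 0.17  ]), array([0.019 , 0.0208]), 19.7, 989) 0.12647661352602987
```

```bash
python3 -m pendant '{"gripper":[0.06,0.06,0.06,0.06,0.06,0.06,0.06,0.06,0.06,0.06,0.06,0.06,0.06,0.01,0.01,0.01,0.01,0.01,0.01],"xyz":[[-0.03,0.002,0],[-0.06,0.005,0],[-0.1,0.008,0],[-0.1186,0.009,0],[-0.1186,0.009,0],[-0.1186,0.009,0],[-0.1186,0.009,0],[-0.1186,0.009,0],[-0.1186,0.009,0],[-0.1186,0.009,0],[-0.1186,0.009,-0.05],[-0.1186,0.009,-0.1],[-0.1186,0.009,-0.1135],[-0.1186,0.009,-0.1135],[-0.1186,0.009,-0.1135],[-0.1186,0.009,-0.1135],[-0.1186,0.009,-0.1135],[-0.1186,0.009,-0.1135],[-0.1186,0.009,-0.1135]],"spin":[-0.18,-0.36,-0.54,-0.72,-0.9,-1.08,-1.26,-1.44,-1.62,-1.831,-1.831,-1.831,-1.831,-1.831,-1.831,-1.831,-1.831,-1.831,-1.831]}' 20; python3 s.py
```

```text
time: 49.7
eef_pos: [0.4908, 0.1699, 0.1893]
tool_rot: [-0.0, 0.927, 0.374, 0.0]
ft_force: [-2.5, 1.3, 7.1]
opening: 0.0215
finger_force: 20.0
49.7 pos [0.4908 0.1699 0.1893] fyaw -0.804 z [ 0.001  0.    -1.   ] q [ 0.08  0.38 -0.65  2.03  0.31  0.83 -1.54] F [-2.5  1.3  7.1] op 0.0215 20.0
```

Run:
```python
import numpy as np
a0=np.radians(156.5);a1=np.radians(262.7)
for i in range(1,13):
    a=a0+(a1-a0)*i/12; print(i,round(a-a0,3),np.round(.1246*np.array([np.cos(a)-np.cos(a0),np.sin(a)-np.sin(a0)]),4))
```

```text
1 0.154 [-0.0063 -0.0182]
2 0.309 [-0.0097 -0.0371]
3 0.463 [-0.0102 -0.0563]
4 0.618 [-0.0077 -0.0754]
5 0.772 [-0.0023 -0.0938]
6 0.927 [ 0.0059 -0.1112]
7 1.081 [ 0.0167 -0.1272]
8 1.236 [ 0.0298 -0.1413]
9 1.39 [ 0.0449 -0.1532]
10 1.545 [ 0.0616 -0.1626]
11 1.699 [ 0.0796 -0.1694]
12 1.854 [ 0.0984 -0.1733]
```

```bash
python3 -m pendant '{"gripper":[0.01,0.01,0.01,0.01,0.01,0.01,0.01,0.01,0.01,0.01,0.01,0.01,0.01,0.01],"xyz":[[-0.0063,-0.0182,0],[-0.0097,-0.0371,0],[-0.0102,-0.0563,0],[-0.0077,-0.0754,0],[-0.0023,-0.0938,0],[0.0059,-0.1112,0],[0.0167,-0.1272,0],[0.0298,-0.1413,0],[0.0449,-0.1532,0],[0.0616,-0.1626,0],[0.0796,-0.1694,0],[0.0984,-0.1733,0],[0.0984,-0.1733,0],[0.0984,-0.1733,0]],"spin":[0.154,0.309,0.463,0.618,0.772,0.927,1.081,1.236,1.39,1.545,1.699,1.831,1.831,1.831]}' 20; python3 s.py
python3 -m pendant '{"gripper":[0.05,0.05,0.05,0.05,0.05,0.05,0.05,0.05,0.05],"xyz":[[0,0,0],[0,0,0],[0,0,0.05],[0,0,0.11],[0.006,0.05,0.11],[0.012,0.1,0.11],[0.0197,0.1635,0.11],[0.0197,0.1635,0.11],[0.0197,0.1635,0.11]],"spin":[0,0,0,0,0,0,0,0,0]}'; python3 s.py
python3 - <<'E'
from h import *
px,W,f=cloud("wrist");z=W[...,2]
for m in comp((z>.145)&(z<.175),60):
    v,u=np.nonzero(m);print("tee?",u.mean(),v.mean(),rect(m,W),np.nanmedian(z[m]))
px,W,f=cloud("top");z=W[...,2]
roi=np.zeros((480,640),bool);roi[200:360,200:450]=1
for m in comp(roi&(z>.064)&(z<.072),200):print("bar",rect(m,W))
for m in comp(roi&(z>.115)&(z<.135),20):print("grip",rect(m,W))
E
```

```text
time: 51.45
eef_pos: [0.5899, -0.0043, 0.1894]
tool_rot: [0.001, 0.269, 0.963, -0.0]
ft_force: [0.1, -2.5, 6.5]
opening: 0.0215
finger_force: 20.0
51.45 pos [ 0.5899 -0.0043  0.1894] fyaw 1.026 z [ 0.001 -0.001 -1.   ] q [ 0.62  0.6  -0.96  1.86  0.58  0.99  0.44] F [ 0.1 -2.5  6.5] op 0.0215 20.0
time: 52.58
eef_pos: [0.6087, 0.16, 0.2984]
tool_rot: [-0.0, 0.268, 0.963, -0.0]
ft_force: [-0.0, -1.0, 0.7]
opening: 0.0496
finger_force: 0.0
52.58 pos [0.6087 0.16   0.2984] fyaw 1.028 z [-0. -0. -1.] q [ 0.38  0.55 -1.02  1.67  0.49  1.21  0.26] F [-0.  -1.   0.7] op 0.0496 0.0
tee? 312.3113410952997 259.1103924105218 (array([0.6087, 0.1601]), array([0.0159, 0.0547]), 58.59, 2319) 0.15274125694918084
bar (array([ 0.5828, -0.084 ]), array([0.1414, 0.0307]), 83.98, 786)
grip (array([ 0.5921, -0.0071]), array([0.0207, 0.013 ]), 39.89, 58)
```

Bar closed. I'll grip the tee, lift it slightly, twist it back and let it drop.

```bash
python3 -m pendant '{"gripper":[0.05,0.05,0.05,0.005,0.005,0.005,0.005,0.005,0.005,0.005,0.005],"xyz":[[0.0003,0,-0.04],[0.0003,0,-0.07],[0.0003,0,-0.0765],[0.0003,0,-0.0765],[0.0003,0,-0.0765],[0.0003,0,-0.0765],[0.0003,0,-0.0765],[0.0003,0,-0.0765],[0.0003,0,-0.0765],[0.0003,0,-0.074],[0.0003,0,-0.0725]],"spin":[0,0,0,0,0,0,0,0,0,0,0]}' 55; python3 s.py
python3 -m pendant '{"gripper":[0.005,0.005,0.005,0.005,0.005,0.005,0.005,0.005,0.005,0.005,0.005,0.005,0.05,0.05,0.05,0.05,0.05,0.05],"xyz":[[0,0,0],[0,0,0],[0,0,0],[0,0,0],[0,0,0],[0,0,0],[0,0,0],[0,0,0],[0,0,0],[0,0,-0.003],[0,0,-0.008],[0,0,-0.014],[0,0,-0.014],[0,0,-0.014],[0,0,-0.014],[0,0,0.03],[0,0,0.075],[0,0,0.075]],"spin":[-0.15,-0.3,-0.45,-0.6,-0.75,-0.9,-1.05,-1.149,-1.149,-1.149,-1.149,-1.149,-1.149,-1.149,-1.149,-1.149,-1.149,-1.149]}' ; python3 s.py;python3 - <<'E'
from h import *
px,W,f=cloud("wrist");z=W[...,2]
for m in comp((z>.130)&(z<.175),60):
    v,u=np.nonzero(m);print("tee?",u.mean(),v.mean(),rect(m,W),np.nanmedian(z[m]))
E
```

```text
time: 54.05
eef_pos: [0.6089, 0.1594, 0.2256]
tool_rot: [-0.0, 0.269, 0.963, -0.0]
ft_force: [0.6, -1.5, -13.2]
opening: 0.0156
finger_force: 55.0
54.05 pos [0.6089 0.1594 0.2256] fyaw 1.027 z [-0.001 -0.    -1.   ] q [ 0.34  0.62 -0.97  1.74  0.57  1.1   0.21] F [  0.6  -1.5 -13.2] op 0.0156 55.0
time: 56.3
eef_pos: [0.6102, 0.1608, 0.305]
tool_rot: [0.001, 0.749, 0.663, 0.003]
ft_force: [-0.2, 0.3, 0.1]
opening: 0.0501
finger_force: 0.0
56.3 pos [0.6102 0.1608 0.305 ] fyaw -0.122 z [ 0.006  0.001 -1.   ] q [ 0.21  0.45 -0.76  1.67  0.33  1.15 -0.76] F [-0.2  0.3  0.1] op 0.0501 0.0
tee? 310.93212890625 252.876953125 (array([0.6097, 0.1602]), array([0.0552, 0.0159]), 83.3, 2048) 0.1403017268613724
```

```bash
python3 -m pendant '{"gripper":[0.05,0.05,0.05,0.05,0.05,0.05,0.05,0.05],"xyz":[[0,0,0.05],[-0.03,-0.03,0.1],[-0.06,-0.06,0.12],[-0.1,-0.1,0.12],[-0.12,-0.12,0.12],[-0.12,-0.12,0.12],[-0.12,-0.12,0.12],[-0.12,-0.12,0.12]],"spin":[0,0,0,0,0,0,0,0]}'
python3 - <<'E'
from h import *
f=optics.grab_frame("scene");cv2.imwrite("pics/s3.png",f["pixels"])
px,W,f=cloud("top");z=W[...,2]
roi=np.zeros((480,640),bool);roi[200:390,80:230]=1
for m in comp(roi&(z>.15)&(z<.24)):print("handle",rect(m,W),np.nanmax(z[m]))
for m in comp(roi&(z>.085)&(z<.1)):print("head",rect(m,W))
E
```

```text
time: 57.35
eef_pos: [0.4895, 0.0405, 0.4207]
tool_rot: [-0.001, 0.748, 0.663, 0.0]
ft_force: [0.1, 0.8, -0.1]
opening: 0.0501
finger_force: 0.0
handle (array([0.5106, 0.3974]), array([0.0275, 0.029 ]), 53.47, 364) 0.23252533764868766
head (array([0.511, 0.396]), array([0.072 , 0.0761]), 81.27, 569)
```

View pics/s3.png

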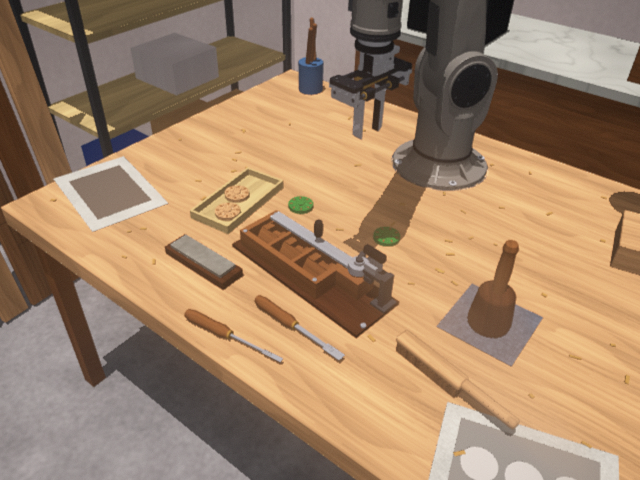

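The final picture shows the mallet upright on the mat (490,300), the bar closed over the empty block (320,240) and the plunger home. Both rosettes are flat in the tray at (237,193) and (228,212), and everything else is in place.

```bash
python3 -c "
from rig import bot
print(bot.job_done())"
```

```text
the job is handed in; nothing more can be done
None
```

The job is handed in, done in the order asked: the mallet stands on the mat, both rosettes present (0 and 2) lie flat and face up in the tray, which was knocked aside mid-run, and the bar is closed over the empty block with the plunger fully home.

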